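# Find the rocking corner of a fixator jig plate and shim it

### The arm

A 7-joint arm with a two-finger parallel gripper is mounted at the origin on the work surface. World frame = base frame: x ahead of the robot, y to its left, z up, the work surface at z = 0. Lengths are in m, angles in degrees, forces in N, time in s.
With the tool pointing down it reaches from about 0.425 to 0.875 m from the base axis. Payload 4.7 kg.
Tool frame: the origin (TCP) lies midway between the tips of the shut fingers; the grasp point (between the pads) lies 19 mm behind it; z points along the fingers, x is the direction in which the jaws open and shut, and the axes are right-handed (so a half turn about z gives the same grasp; the last joint's range is limited). The gripper opens to 87 mm and grips with 3 to 60 N. Pads are 19 mm wide; open, the fingers measure 117 mm over their backs; the gripper's body (75 mm by 190 mm) begins 51 mm behind the grasp point.
Start: joints at [72.771, 18.392, -4.016, 83.108, 1.295, 78.541, -3.26], TCP at [0.201, -0.618, 0.223] pointing down, gripper open.
Joint ranges: [-163.93, 163.93], [-17.29, 119.83], [-79.2, 71.16], [3.27, 140.29], [-89.18, 269.18], [5.43, 117.66], [-154.24, 154.24]. Speed limits (degrees/s): [147.25, 147.25, 180, 180, 180, 180, 180].

### API

Orientations are given as [roll, pitch, yaw] about the fixed x, y, z axes, in that order (R = Rz(yaw) Ry(pitch) Rx(roll)).
In Python, from cell import telemetry, optics, env gives the robot as it stands.
- The arm moves only by the tool arm_command, never from a script. Its arguments are lists of equal length, an entry for each row: "translation": the shift along the tool's x, y, z in cm, a list of three; "twist": the turn about the tool's z in degrees. In form: {"translation": [[x, y, z], ...], "twist": [twist, ...]}. A call has 1 to 10 rows; each row shifts and turns the pose as measured when the row begins, along the tool's axes as they then stand; what a row does not reach is not made up. A row lasts 1/8 s, in which the tool goes at most 62.5 mm and 10.7 degrees, less where a joint would pass 70% of its speed; a pose out of reach is approached as far as the arm can. A call is refused whole if a number of a shift passes 6.25 or a number of a turn 10.7, either way. A call with a gripper value outside its range is refused whole. "grip" is the opening in per cent of the stroke, from 0 (shut) to 100 (fully open), set as the call begins (left out, the last holds). The fingers move at their own pace and stop on an object; "force" is the grip in N (left out, the last holds). Time passes only in rows, so rows that do not move let the fingers close. It gives the time, the measured TCP pose, the force and the opening at its end, in the units of the state.
- telemetry.get_obs(): the state, without advancing time (a new reading comes with each control period).
- optics.read_camera(name): name is "side" or "top"; returns a dict with "img" (420x560x3 uint8, blue, green, red), "fx", "fy", "cx", "cy" (pixels), "extrinsics" (4x4, takes a point from camera to world coordinates). Camera axes: x right, y up, looking along -z (the intrinsics and any distortion apply to the point x, -y, -z); pixel columns grow to the right and rows downward; lengths in m; the calibration is good to about 2 mm. A picture is of the moment at which its call begins. There is no depth.
- env.sign_off(): hands the job in, once; it reports no verdict.
The state is a dict: "time_s": time; "qpos": joint angles; "joint_velocities": joint speeds; "effort": joint torques, N m; "tool_pos": TCP position; "tool_rot": TCP orientation; "force": force on the tool from outside, world axes, zero at the start; "wrist_torque": the same for the moment, N m; "grip_width": finger opening in m.
Only numpy, scipy, OpenCV 4.12 (cv2) and the standard library are available. Lean on these libraries where they do the work, as an engineer would, in place of code of your own. Each camera call takes 0.05 s, during which the arm holds its last target. There are 200 camera calls.

### The job

The jig plate under the ring-fixator model rocks: press down on its corners with a fingertip, one after another, until you find the one that gives. Then push that corner's shim in along the desk until its upright tab is pressed flat against the plate's edge, and press the same corner down once more to make sure that it is firm. Leave the other three shims and the things around where they are, do not push on the fixator itself, and do not lift anything.

Things in the scene. Friction and masses are not known exactly. Their poses are not given: they have to be found in the camera images.
- plate: Aluminium jig plate carrying the fixator, 200 x 180 x 10 mm, level, its top face 20 mm above the desk. Origin: centre of its underside; x along the 200 mm side, away from the robot, y to the robot's left. A rubber-bushed bolt holds its centre to the desk: it cannot slide, and springs back after rocking. Domed feet, 26 mm across, at (+-78, +-65) mm end 4 mm above the desk; three stand on hidden packers.
- fixator: The model fixed on the middle of the plate: two black rings of 90 mm diameter on four threaded rods round a white plastic bone, pins reaching 60 mm from the axis, its rings up to 80 mm, pins up to 90 mm and the bone up to 120 mm above the desk. Origin: centre of its foot, on the plate's top. Keep hands off it.
- corner_near_left (a point): Point on the plate's top face, 12 mm in from both edges at its left corner nearer the robot (left is +y): a good place to press it. At the corner without a packer it goes down about 5 mm, reached at about 5 N, until the foot meets the desk, and springs back; elsewhere it is firm (under 1 mm). With the shim home it is firm too.
- corner_near_right (a point): Point on the plate's top face, 12 mm in from both edges at its right corner nearer the robot (left is +y): a good place to press it. At the corner without a packer it goes down about 5 mm, reached at about 5 N, until the foot meets the desk, and springs back; elsewhere it is firm (under 1 mm). With the shim home it is firm too.
- corner_far_left (a point): Point on the plate's top face, 12 mm in from both edges at its left corner farther from the robot (left is +y): a good place to press it. At the corner without a packer it goes down about 5 mm, reached at about 5 N, until the foot meets the desk, and springs back; elsewhere it is firm (under 1 mm). With the shim home it is firm too.
- corner_far_right (a point): Point on the plate's top face, 12 mm in from both edges at its right corner farther from the robot (left is +y): a good place to press it. At the corner without a packer it goes down about 5 mm, reached at about 5 N, until the foot meets the desk, and springs back; elsewhere it is firm (under 1 mm). With the shim home it is firm too.
- shim_near_left: Loose 60 g brass shim flat on the desk by the plate's left edge, for the foot nearer the robot. Tongue 40 long, 30 wide, 3.5 mm thick, pointing at the plate; at its outer end an upright tab 30 wide, 24 high, 4 mm thick. Origin: on the desk, middle of the tab's inner face; +y points away from the plate (tongue to y = -40, tab to +4 mm). Home, the origin is at (-78, +90) mm in the plate's frame. A packer would block it.
- shim_near_right: Loose 60 g brass shim flat on the desk by the plate's right edge, for the foot nearer the robot. Tongue 40 long, 30 wide, 3.5 mm thick, pointing at the plate; at its outer end an upright tab 30 wide, 24 high, 4 mm thick. Origin: on the desk, middle of the tab's inner face; +y points away from the plate (tongue to y = -40, tab to +4 mm). Home, the origin is at (-78, -90) mm in the plate's frame. A packer would block it.
- shim_far_left: Loose 60 g brass shim flat on the desk by the plate's left edge, for the foot farther from the robot. Tongue 40 long, 30 wide, 3.5 mm thick, pointing at the plate; at its outer end an upright tab 30 wide, 24 high, 4 mm thick. Origin: on the desk, middle of the tab's inner face; +y points away from the plate (tongue to y = -40, tab to +4 mm). Home, the origin is at (+78, +90) mm in the plate's frame. A packer would block it.
- shim_far_right: Loose 60 g brass shim flat on the desk by the plate's right edge, for the foot farther from the robot. Tongue 40 long, 30 wide, 3.5 mm thick, pointing at the plate; at its outer end an upright tab 30 wide, 24 high, 4 mm thick. Origin: on the desk, middle of the tab's inner face; +y points away from the plate (tongue to y = -40, tab to +4 mm). Home, the origin is at (+78, -90) mm in the plate's frame. A packer would block it.
- spanner: Bystander: steel spanner, 150 mm long, lying on the desk to the right. Origin: middle of its underside.
- mug: Bystander: white mug, 80 mm across and 90 mm high, to the left. Origin: centre of its underside.
- jar: Bystander: white jar with a steel cap, 60 mm across and 85 mm high, to the right. Origin: centre of its underside.
- spare_ring: Bystander: black fixator ring, 90 mm across and 6 mm high, lying on the desk to the left. Origin: centre of its underside.
Mind the look-alikes: they are no part of the job. Leave any green or white look-alike of the shim_near_right alone.

How it is judged (in metres and radians):
On the way, in this order (a step that is already met when the one before it is completed fails the run):
1. a fingertip presses the plate where it rocks, and the plate visibly tips (more than 1.2 degrees) (angle between plate's own z axis and vertical above 0.022 rad and contact force between the fingers and plate above 1.5 N), for 0.1 s.
2. the shim of the rocking corner is pressed home: its tab lies flat against the plate's edge (within 3.5 mm) and its tongue is under the foot (((y of shim_near_left in the frame of plate below 0.0935 m and x of shim_near_left in the frame of plate between -0.09 and -0.066 m and angle between the y axis of shim_near_left and the y axis of plate, either way round below 0.1 rad and height (world z) of shim_near_left below 0.004 m) or (y of shim_near_right in the frame of plate above -0.0935 m and x of shim_near_right in the frame of plate between -0.09 and -0.066 m and angle between the y axis of shim_near_right and the y axis of plate, either way round below 0.1 rad and height (world z) of shim_near_right below 0.004 m) or (y of shim_far_left in the frame of plate below 0.0935 m and x of shim_far_left in the frame of plate between 0.066 and 0.09 m and angle between the y axis of shim_far_left and the y axis of plate, either way round below 0.1 rad and height (world z) of shim_far_left below 0.004 m) or (y of shim_far_right in the frame of plate above -0.0935 m and x of shim_far_right in the frame of plate between 0.066 and 0.09 m and angle between the y axis of shim_far_right and the y axis of plate, either way round below 0.1 rad and height (world z) of shim_far_right below 0.004 m))), for 0.2 s.
3. that corner is pressed again with at least 3 N: it bears on its shim and the plate stays level (((y of shim_near_left in the frame of plate below 0.0935 m and x of shim_near_left in the frame of plate between -0.09 and -0.066 m and angle between the y axis of shim_near_left and the y axis of plate, either way round below 0.1 rad and height (world z) of shim_near_left below 0.004 m and angle between plate's own z axis and vertical below 0.012 rad and contact force between the fingers and plate above 3 N and contact force between plate and shim_near_left above 2.5 N) or (y of shim_near_right in the frame of plate above -0.0935 m and x of shim_near_right in the frame of plate between -0.09 and -0.066 m and angle between the y axis of shim_near_right and the y axis of plate, either way round below 0.1 rad and height (world z) of shim_near_right below 0.004 m and angle between plate's own z axis and vertical below 0.012 rad and contact force between the fingers and plate above 3 N and contact force between plate and shim_near_right above 2.5 N) or (y of shim_far_left in the frame of plate below 0.0935 m and x of shim_far_left in the frame of plate between 0.066 and 0.09 m and angle between the y axis of shim_far_left and the y axis of plate, either way round below 0.1 rad and height (world z) of shim_far_left below 0.004 m and angle between plate's own z axis and vertical below 0.012 rad and contact force between the fingers and plate above 3 N and contact force between plate and shim_far_left above 2.5 N) or (y of shim_far_right in the frame of plate above -0.0935 m and x of shim_far_right in the frame of plate between 0.066 and 0.09 m and angle between the y axis of shim_far_right and the y axis of plate, either way round below 0.1 rad and height (world z) of shim_far_right below 0.004 m and angle between plate's own z axis and vertical below 0.012 rad and contact force between the fingers and plate above 3 N and contact force between plate and shim_far_right above 2.5 N))), for 0.2 s.
At the end, for the whole second after the job is handed in: The shim of the corner that rocked lies on the desk under its foot: tab within 3.5 mm of the plate's edge, within 12 mm of the foot's middle line, square within 0.1 rad. Plate level within 0.012 rad, the other shims within 20 mm of where they lay, all at rest (((y of shim_near_left in the frame of plate below 0.0935 m and x of shim_near_left in the frame of plate between -0.09 and -0.066 m and angle between the y axis of shim_near_left and the y axis of plate, either way round below 0.1 rad and height (world z) of shim_near_left below 0.004 m and distance of each of shim_near_right, shim_far_left, shim_far_right from where it was at the start of the episode below 0.02 m and angle between plate's own z axis and vertical below 0.012 rad and linear speed of each of shim_near_left, shim_near_right, shim_far_left, shim_far_right below 0.01 m/s) or (y of shim_near_right in the frame of plate above -0.0935 m and x of shim_near_right in the frame of plate between -0.09 and -0.066 m and angle between the y axis of shim_near_right and the y axis of plate, either way round below 0.1 rad and height (world z) of shim_near_right below 0.004 m and distance of each of shim_near_left, shim_far_left, shim_far_right from where it was at the start of the episode below 0.02 m and angle between plate's own z axis and vertical below 0.012 rad and linear speed of each of shim_near_left, shim_near_right, shim_far_left, shim_far_right below 0.01 m/s) or (y of shim_far_left in the frame of plate below 0.0935 m and x of shim_far_left in the frame of plate between 0.066 and 0.09 m and angle between the y axis of shim_far_left and the y axis of plate, either way round below 0.1 rad and height (world z) of shim_far_left below 0.004 m and distance of each of shim_near_left, shim_near_right, shim_far_right from where it was at the start of the episode below 0.02 m and angle between plate's own z axis and vertical below 0.012 rad and linear speed of each of shim_near_left, shim_near_right, shim_far_left, shim_far_right below 0.01 m/s) or (y of shim_far_right in the frame of plate above -0.0935 m and x of shim_far_right in the frame of plate between 0.066 and 0.09 m and angle between the y axis of shim_far_right and the y axis of plate, either way round below 0.1 rad and height (world z) of shim_far_right below 0.004 m and distance of each of shim_near_left, shim_near_right, shim_far_left from where it was at the start of the episode below 0.02 m and angle between plate's own z axis and vertical below 0.012 rad and linear speed of each of shim_near_left, shim_near_right, shim_far_left, shim_far_right below 0.01 m/s))); the robot touches nothing.
It fails at once if a shim is lifted off the desk (height (world z) of any of shim_near_left, shim_near_right, shim_far_left, shim_far_right above 0.012 m).
It fails at once if a second shim is moved more than 20 mm (distance of each of shim_near_right, shim_near_left from where it was at the start of the episode above 0.02 m or distance of each of shim_far_left, shim_near_left from where it was at the start of the episode above 0.02 m or distance of each of shim_far_left, shim_near_right from where it was at the start of the episode above 0.02 m or distance of each of shim_far_right, shim_near_left from where it was at the start of the episode above 0.02 m or distance of each of shim_far_right, shim_near_right from where it was at the start of the episode above 0.02 m or distance of each of shim_far_right, shim_far_left from where it was at the start of the episode above 0.02 m).
It fails at once if the fixator itself is pushed (contact force between any of the arm, the fingers and fixator above 4 N).
It fails at once if a bystander (spanner, mug, jar, spare ring) is moved more than 30 mm (distance of any of spanner, mug, jar, spare_ring from where it was at the start of the episode above 0.03 m).
It also fails if it takes over 67 s, if anything falls off the work surface, if the arm or the gripper's body presses on something with over 40 N, if the wrist force passes 120 N, or if a joint passes its speed limit or range.

## Working session

There is one attempt and no reset: what is moved stays moved. The work goes in short steps, Python scripts to look and compute and a tool call to move; the robot and the scene stay as the last step left them, time stands still between calls to the robot, and variables do not carry over. Pictures are saved under pics/ and viewed, about 8 in all and at most 12, crops included, and the job is handed in when it is done.

Besides the shell and the picture viewer there is one more tool, called after "Call:" as a command line: name --pt "numbers of a row" for each row, then --argument value for the rest. arm_command: Moves the arm, as the interface text tells. Its arguments: {"type":"object","properties":{"translation":{"type":"array","items":{"type":"array","items":{"type":"number"}}},"twist":{"type":"array","items":{"type":"number"}},"grip":{"type":"number"},"force":{"type":"number"}},"required":["translation","twist"]}

```bash
mkdir -p pics; ls
python3 - <<'E'
from cell import telemetry, optics
import cv2
for n in("top","side"):
    r=optics.read_camera(n); cv2.imwrite(f"pics/{n}0.png",r["img"]); print(n,r["fx"],r["fy"],r["cx"],r["cy"],r["extrinsics"].tolist() if hasattr(r["extrinsics"],'tolist') else r["extrinsics"],[k for k in r])
o=telemetry.get_obs();print(o["tool_pos"],o["tool_rot"],o["force"],o["time_s"],o["grip_width"])
E
```

```text
pics
top 523.1741632739004 523.1741632739004 279.5229223734111 211.13370885770257 [[0.05341812063921915, 0.9757314796814552, -0.21235485383200284, 0.1900568188955711], [-0.9985722317751887, 0.0521860196053104, -0.011406896390899757, 0.008346150735614047], [-4.811332870594184e-05, 0.21266099528684532, 0.9771260403697752, 1.357062419325725], [0.0, 0.0, 0.0, 1.0]] ['img', 'fx', 'fy', 'cx', 'cy', 'extrinsics']
side 443.14684241335146 443.14684241335146 282.7100158513852 206.12691446374794 [[-0.8850667936941468, 0.2446480227218044, -0.39598499425896666, -0.0014432189111607942], [-0.4653764974469567, -0.4486051880541917, 0.7630059638527513, 0.9904257167745287], [0.009026977565338415, 0.8595933516664579, 0.51089899534728, 0.6932650378738137], [0.0, 0.0, 0.0, 1.0]] ['img', 'fx', 'fy', 'cx', 'cy', 'extrinsics']
[ 0.20105748 -0.61759103  0.22154489] [ 1.79994604e+02  9.98599168e-02 -7.19611088e+01] [0.6127106  0.21282721 0.06291942] 0.1 0.08706742628652517
```

View pics/top0.png

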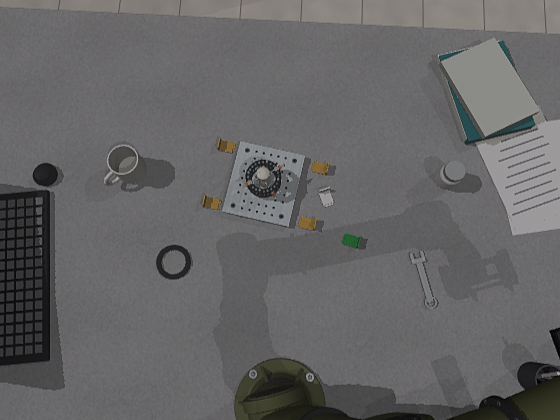

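View pics/side0.png

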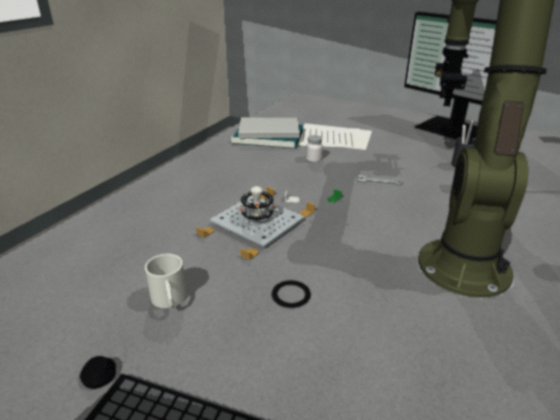

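The top view shows the plate at about (265,184). The brass shims are at (227,146) far-left, (212,203) near-left, (322,168) far-right and (308,224) near-right. The look-alikes are white at (326,197) and green at (353,241). The side view agrees.

```bash
cat > h.py <<'E'
import numpy as np,cv2
from cell import telemetry, optics
def ray(r,u,v,z):
    E=np.array(r["extrinsics"]); d=E[:3,:3]@np.array([(u-r["cx"])/r["fx"],-(v-r["cy"])/r["fy"],-1]); o=E[:3,3]
    return (o+d*(z-o[2])/d[2])[:2]
def brass(im):
    h=cv2.cvtColor(im,cv2.COLOR_BGR2HSV); m=cv2.inRange(h,(8,120,60),(28,255,255))
    return m
def blobs(m,amin=40):
    cs,_=cv2.findContours(m,cv2.RETR_EXTERNAL,cv2.CHAIN_APPROX_NONE)
    return [c for c in cs if cv2.contourArea(c)>amin]
E
python3 - <<'E'
from h import *
r=optics.read_camera("top"); im=r["img"]
roi=np.zeros(im.shape[:2],np.uint8); roi[125:245,195:320]=255
h=cv2.cvtColor(im,cv2.COLOR_BGR2HSV)
m=cv2.inRange(h,(85,15,120),(125,255,255))&roi
print(im[150,255],im[240,200],h[150,255])
m=cv2.morphologyEx(m,cv2.MORPH_CLOSE,np.ones((9,9)))
c=max(blobs(m),key=cv2.contourArea); hull=cv2.convexHull(c)
print("area",cv2.contourArea(c)); b=cv2.boxPoints(cv2.minAreaRect(hull)); print(b)
P=np.array([ray(r,*p,0.02) for p in b]);print(P.round(4),P.mean(0),[np.linalg.norm(P[i]-P[i-1]) for i in range(4)],[np.degrees(np.arctan2(*(P[i]-P[i-1])[::-1])) for i in range(4)])
for c in blobs(brass(im),20):
    rc=cv2.minAreaRect(c); q=np.array([ray(r,*p,0.0035) for p in cv2.boxPoints(rc)]); print(cv2.boundingRect(c),cv2.contourArea(c),q.round(3).tolist())
x=im.copy(); cv2.drawContours(x,[b.astype(int)],-1,(0,0,255),1)
cv2.imwrite("pics/c1.png",cv2.resize(x[120:260,190:380],(760,560),interpolation=cv2.INTER_CUBIC))
E
```

```text
[135 133 128] [107 105 107] [ 99  13 135]
area 1415.5
[[222.77338 210.96825]
 [239.0515  141.4163 ]
 [304.08496 156.63692]
 [287.80682 226.18886]]
[[ 4.731e-01  1.722e-01]
 [ 6.667e-01  1.431e-01]
 [ 6.332e-01 -3.370e-02]
 [ 4.418e-01  3.000e-04]] [0.55371531 0.07047285] [np.float64(0.17472787538478163), np.float64(0.19575684487539222), np.float64(0.17994431335463712), np.float64(0.19439538517092625)] [np.float64(79.66223042408734), np.float64(-8.556424105064142), np.float64(-100.74177531559636), np.float64(169.91959758501812)]
(298, 217, 19, 13) 149.0 [[0.445, -0.026], [0.477, -0.031], [0.471, -0.074], [0.439, -0.069]]
(202, 195, 19, 14) 136.5 [[0.489, 0.234], [0.518, 0.228], [0.506, 0.181], [0.478, 0.187]]
(311, 162, 18, 12) 135.0 [[0.624, -0.054], [0.627, -0.099], [0.596, -0.1], [0.594, -0.055]]
(219, 141, 16, 12) 117.5 [[0.646, 0.198], [0.674, 0.195], [0.668, 0.155], [0.64, 0.159]]
```

View pics/c1.png

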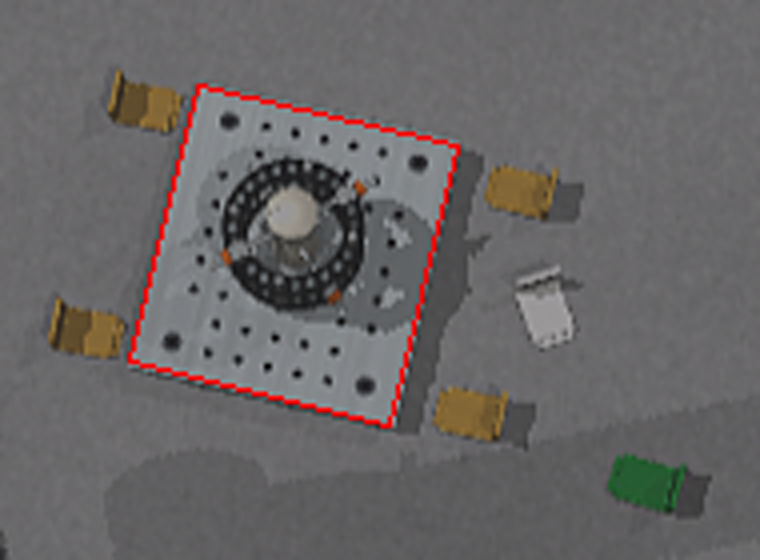

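```bash
cat >> h.py <<'E'
def go(x,y,z,yaw=None):
    o=telemetry.get_obs(); p=np.array(o["tool_pos"]); w=o["tool_rot"][2]
    if yaw is not None: print("twist",round(w-yaw,1)); w=yaw
    d=np.array([x,y,z])-p; a=np.radians(w)
    s=100*np.array([d@[np.cos(a),np.sin(a),0],d@[np.sin(a),-np.cos(a),0],-d[2]])
    print("pos",p.round(4),"rot",np.round(o["tool_rot"],1),"F",np.round(o["force"],1),"t",o["time_s"]); print("shift cm",s.round(2),"rows",np.linalg.norm(s)/6)
E
python3 -c "
from h import *
go(.454,.008,.15,-58)"
```

```text
twist -14.0
pos [ 0.2011 -0.6177  0.2217] rot [ 1.8e+02  1.0e-01 -7.2e+01] F [-0.  -0.1  0. ] t 0.15
shift cm [-39.66 -54.61   7.17] rows 11.311293986943346
```

Call:
arm_command --pt "0 0 0" --pt "0 0 0" --twist '[-7,-7]' --grip 0

```text
time_s: 0.4
tool_pos: [0.201, -0.6172, 0.2207]
tool_rot: [-180.0, 0.2, -57.5]
force: [-0.3, -0.3, 0.3]
grip_width: 0.0743
```

Call:
arm_command --pt "-3.3 -4.55 0.2" --pt "-3.3 -4.55 0.2" --pt "-3.3 -4.55 0.2" --pt "-3.3 -4.55 0.2" --pt "-3.3 -4.55 0.2" --pt "-3.3 -4.55 0.2" --pt "-3.3 -4.55 0.2" --pt "-3.3 -4.55 0.2" --pt "-3.3 -4.55 0.2" --pt "-3.3 -4.55 0.2" --twist '[0,0,0,0,0,0,0,0,0,0]'

```text
time_s: 1.65
tool_pos: [0.4113, -0.0818, 0.1982]
tool_rot: [180.0, 0.2, -58.0]
force: [0.5, -0.4, 0.2]
grip_width: 0.0003
```

```bash
python3 -c "
from h import *
go(.454,.008,.10,-58)"
```

```text
twist -0.0
pos [ 0.4113 -0.0818  0.1982] rot [180.    0.2 -58. ] F [ 0.5 -0.4  0.2] t 1.65
shift cm [-5.35 -8.38  9.82] rows 2.3286834872068884
```

Call:
arm_command --pt "-2.7 -4.2 1.0" --pt "-2.7 -4.2 1.0" --pt "0 0 4" --pt "0 0 4" --pt "0 0 0" --twist '[0,0,0,0,0]'

```text
time_s: 2.28
tool_pos: [0.4561, 0.0175, 0.097]
tool_rot: [-179.9, 0.0, -57.4]
force: [-0.4, -0.8, 0.4]
grip_width: 0.0003
```

```bash
python3 -c "
from h import *
go(.454,.008,.026,-58)"
```

```text
twist 0.6
pos [0.4561 0.0175 0.097 ] rot [-179.9    0.   -57.4] F [-0.4 -0.8  0.4] t 2.275
shift cm [0.7  0.68 7.1 ] rows 1.1939581815033222
```

Call:
arm_command --pt "0.7 0.7 0" --pt "0 0 3" --pt "0 0 3" --pt "0 0 0.5" --pt "0 0 0" --twist '[0,0,0,0,0]'

```text
time_s: 2.9
tool_pos: [0.4603, 0.0019, 0.0386]
tool_rot: [-179.4, -0.7, -57.8]
force: [-0.4, -0.2, -0.5]
grip_width: 0.001
```

```bash
python3 -c "
from h import *
go(.454,.008,.022,-58)"
```

```text
twist 0.2
pos [0.4603 0.0019 0.0386] rot [-179.4   -0.7  -57.8] F [-0.4 -0.2 -0.5] t 2.9
shift cm [-0.85  0.22  1.66] rows 0.31333864565813024
```

Call:
arm_command --pt "-0.85 0.2 0" --pt "0 0 0" --pt "0 0 1.2" --pt "0 0 0.2" --pt "0 0 0" --twist '[0,0,0,0,0]'

```text
time_s: 3.52
tool_pos: [0.456, 0.0079, 0.0265]
tool_rot: [-179.3, -0.9, -57.8]
force: [1.1, -0.4, -1.0]
grip_width: 0.0006
```

Call:
arm_command --pt "0 0 0.4" --pt "0 0 0.2" --pt "0 0 0.2" --pt "0 0 0" --twist '[0,0,0,0]'

```text
time_s: 4.03
tool_pos: [0.4562, 0.0077, 0.0181]
tool_rot: [-179.3, -0.9, -57.8]
force: [-1.4, -1.0, 2.7]
grip_width: 0.0005
```

Call:
arm_command --pt "0 0 0.2" --pt "0 0 0.2" --pt "0 0 0.2" --pt "0 0 0" --twist '[0,0,0,0]'

```text
time_s: 4.53
tool_pos: [0.4563, 0.0074, 0.0154]
tool_rot: [-179.6, -1.0, -57.8]
force: [-3.2, 0.4, 6.2]
grip_width: 0.0001
```

Call:
arm_command --pt "0 0 0.3" --pt "0 0 0.3" --pt "0 0 0.3" --pt "0 0 0" --twist '[0,0,0,0]'

```text
time_s: 5.03
tool_pos: [0.4564, 0.0073, 0.0156]
tool_rot: [179.8, -1.2, -57.8]
force: [-3.2, -0.1, 4.7]
grip_width: 0.0007
```

Run:
```python
from h import *
a=cv2.imread("pics/side0.png")[170:270,180:340]; r=optics.read_camera("side");b=r["img"][170:270,180:340]
cv2.imwrite("pics/s1.png",np.vstack([cv2.resize(x,None,fx=3,fy=3,interpolation=cv2.INTER_CUBIC) for x in (a,b)]))
```

```text
(no output)
```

View pics/s1.png

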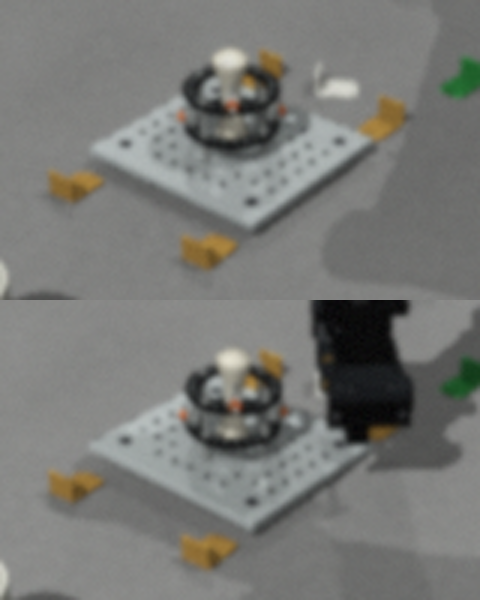

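The plate seems to tip here: the bone leans right in the lower panel, and the tool stopped about 4.5 mm below the level top at 5 N. I'll put a number on that before and after letting go.

Call:
arm_command --pt "0 0 -2" --pt "0 0 -3" --pt "0 0 -3" --pt "0 0 0" --twist '[0,0,0,0]'

```text
time_s: 5.58
tool_pos: [0.456, 0.0093, 0.097]
tool_rot: [179.9, -1.2, -57.8]
force: [-0.4, -0.7, -0.5]
grip_width: 0.0004
```

Run:
```python
from h import *
a=cv2.imread("pics/side0.png"); p=cv2.imread("pics/s1.png")[300:]
c=optics.read_camera("side")["img"]; cv2.imwrite("pics/s2.png",c)
G=lambda x:cv2.cvtColor(x,cv2.COLOR_BGR2GRAY).astype(np.float32)
big=lambda x:cv2.resize(x[170:270,180:340],None,fx=3,fy=3,interpolation=cv2.INTER_CUBIC)
A,P,C=G(big(a)),G(p),G(big(c))
for nm,(x,y,w,h) in dict(bone=(200,40,60,40),ring=(175,60,75,80),FL=(80,130,60,40),shimNL=(175,225,70,45)).items():
    s=np.s_[y:y+h,x:x+w]; W=cv2.createHanningWindow((w,h),cv2.CV_32F)
    print(nm,"pressed",np.round(cv2.phaseCorrelate(A[s],P[s],W)[0],2),"released",np.round(cv2.phaseCorrelate(A[s],C[s],W)[0],2))
go(.480,.162,.10,38.7)
```

```text
bone pressed [ 0.17 -0.29] released [-2.09 10.4 ]
ring pressed [1.13 0.17] released [ 0.6  -0.01]
FL pressed [-0.26 -0.27] released [ 7.19 15.45]
shimNL pressed [0.07 0.68] released [0.04 0.32]
twist -96.5
pos [0.4548 0.0092 0.0956] rot [179.8  -1.1 -57.8] F [-0.3 -0.  -0.2] t 5.625
shift cm [ 11.52 -10.35  -0.44] rows 2.582698152563919
```

Call:
arm_command --pt "0 0 0" --pt "0 0 0" --pt "0 0 0" --pt "0 0 0" --pt "0 0 0" --pt "0 0 0" --pt "0 0 0" --pt "0 0 0" --pt "0 0 0" --pt "0 0 0" --twist '[-10.5,-10.5,-10.5,-10.5,-10.5,-10.5,-10.5,-10.5,-10.5,0]'

```text
time_s: 6.88
tool_pos: [0.4452, 0.0095, 0.0815]
tool_rot: [180.0, 1.0, 38.9]
force: [-0.6, 0.1, 0.7]
grip_width: 0.0003
```

```bash
python3 -c "
from h import *
go(.480,.162,.08)"
```

```text
pos [0.4452 0.0095 0.0815] rot [180.    1.   38.9] F [-0.6  0.1  0.7] t 6.875
shift cm [12.29 -9.68  0.15] rows 2.607282471238303
```

Call:
arm_command --pt "4.1 -3.2 0" --pt "4.1 -3.2 0" --pt "3.6 -3.0 0" --pt "0 0 0" --pt "0 0 0" --twist '[0,0,0,0,0]'

```text
time_s: 7.5
tool_pos: [0.4777, 0.1584, 0.0749]
tool_rot: [-179.8, 1.2, 37.7]
force: [-0.4, -0.4, 0.3]
grip_width: 0.0005
```

```bash
python3 -c "
from h import *
go(.480,.162,.03)"
```

```text
pos [0.4777 0.1584 0.0749] rot [-179.8    1.2   37.7] F [-0.4 -0.4  0.3] t 7.5
shift cm [ 0.41 -0.15  4.49] rows 0.7515095217689591
```

Call:
arm_command --pt "0.4 -0.1 2.5" --pt "0 0 1.5" --pt "0 0 0.5" --pt "0 0 0.4" --pt "0 0 0.3" --pt "0 0 0" --twist '[0,0,0,0,0,0]'

```text
time_s: 8.25
tool_pos: [0.4802, 0.1555, 0.0214]
tool_rot: [179.9, 1.3, 37.0]
force: [0.1, 0.8, -0.5]
grip_width: 0.0007
```

Call:
arm_command --pt "0 0 0.3" --pt "0 0 0.3" --pt "0 0 0.3" --pt "0 0 0.3" --pt "0 0 0" --twist '[0,0,0,0,0]'

```text
time_s: 8.88
tool_pos: [0.4811, 0.156, 0.0205]
tool_rot: [179.5, 1.6, 37.0]
force: [0.4, -0.0, -0.4]
grip_width: 0.0004
```

Call:
arm_command --pt "0 0 0.6" --pt "0 0 0.6" --twist '[0,0]'

```text
time_s: 9.12
tool_pos: [0.4818, 0.1565, 0.0185]
tool_rot: [179.1, 2.0, 36.9]
force: [-21.2, -8.9, 66.3]
grip_width: 0.0009
```

NR rocks (tip reached z = 15.6 mm at about 5 N), while NL is firm (stays at about 20 mm, reading 66 N on a hard press). So the shim to push is near-right, the brass one at (308,224). The white look-alike at (326,197) and the green one at (353,241) are not it, and the enlarged crop already confirmed that.

Call:
arm_command --pt "0 0 -3" --pt "0 0 -5" --pt "0 0 -3" --pt "0 0 0" --pt "0 0 0" --pt "0 0 0" --pt "0 0 0" --pt "0 0 0" --pt "0 0 0" --twist '[0,0,0,9.3,9.3,9.3,9.3,9.3,0]'

```text
time_s: 10.25
tool_pos: [0.4864, 0.1622, 0.1344]
tool_rot: [178.0, 0.2, -10.8]
force: [-0.8, -0.1, -0.4]
grip_width: 0.0008
```

```bash
python3 -c "
from h import *
go(.447,-.104,.10)"
```

```text
pos [0.4864 0.1622 0.1344] rot [178.    0.2 -10.8] F [-0.8 -0.1 -0.4] t 10.25
shift cm [ 1.14 26.89  3.44] rows 4.522164270675842
```

Call:
arm_command --pt "0.2 5.4 0.3" --pt "0.2 5.4 0.3" --pt "0.2 5.4 0.3" --pt "0.2 5.4 0.3" --pt "0.2 4.5 0.3" --pt "0 0 0" --pt "0 0 0" --twist '[0,0,0,0,0,0,0]'

```text
time_s: 11.12
tool_pos: [0.4493, -0.1018, 0.1277]
tool_rot: [178.1, 0.0, -9.3]
force: [0.2, 0.6, 0.2]
grip_width: 0.0006
```

Run:
```python
from h import *
go(.447,-.104,.03,-9.8)
for n in("top",):
    r=optics.read_camera(n); im=r["img"]
    cv2.imwrite("pics/t3.png",cv2.resize(im[120:290,190:400],None,fx=3.5,fy=3.5,interpolation=cv2.INTER_CUBIC))
```

```text
twist 0.5
pos [ 0.4493 -0.1018  0.1277] rot [178.1   0.   -9.3] F [0.2 0.6 0.2] t 11.125
shift cm [-0.19  0.26  9.77] rows 1.6300009784888687
```

View pics/t3.png

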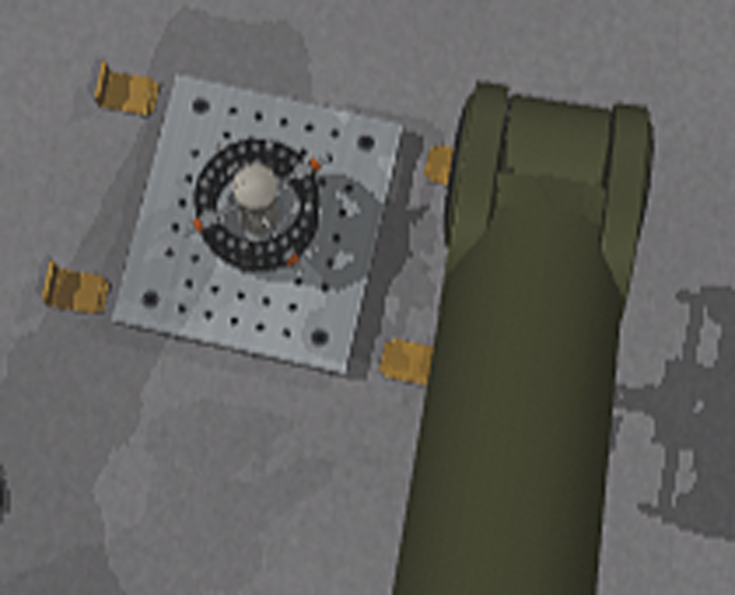

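The near-right shim's tongue, at about (407,361) in the crop, hasn't moved, and the plate is back level. Next I lower the tool outside the tab.

Call:
arm_command --pt "-0.2 0.3 3.5" --pt "0 0 3.5" --pt "0 0 1.5" --pt "0 0 0" --pt "0 0 0" --twist '[0.5,0,0,0,0]'

```text
time_s: 11.8
tool_pos: [0.4502, -0.102, 0.0432]
tool_rot: [178.1, -0.3, -9.0]
force: [-0.2, -0.6, -0.1]
grip_width: 0.0004
```

Run:
```python
from h import *
go(.447,-.104,.012,-9.8)
```

```text
twist 0.8
pos [ 0.4502 -0.102   0.0432] rot [178.1  -0.3  -9. ] F [-0.2 -0.6 -0.1] t 11.8
shift cm [-0.29  0.25  3.12] rows 0.5239563979929897
```

Call:
arm_command --pt "-0.3 0.2 1.5" --pt "0 0 1.2" --pt "0 0 0.4" --pt "0 0 0" --pt "0 0 0" --twist '[0.8,0,0,0,0]'

```text
time_s: 12.42
tool_pos: [0.4482, -0.1053, 0.0118]
tool_rot: [178.1, -0.5, -9.8]
force: [-0.5, 0.5, -0.3]
grip_width: 0.0004
```

Run:
```python
from h import *
go(.4625,-.013,.012,-9.8)
r=optics.read_camera("side"); im=r["img"]
cv2.imwrite("pics/s3.png",cv2.resize(im[150:280,200:380],None,fx=4,fy=4,interpolation=cv2.INTER_CUBIC))
```

```text
twist -0.0
pos [ 0.4482 -0.1053  0.0118] rot [178.1  -0.5  -9.8] F [-0.5  0.5 -0.3] t 12.425
shift cm [-0.16 -9.34 -0.02] rows 1.5565146747539895
```

View pics/s3.png

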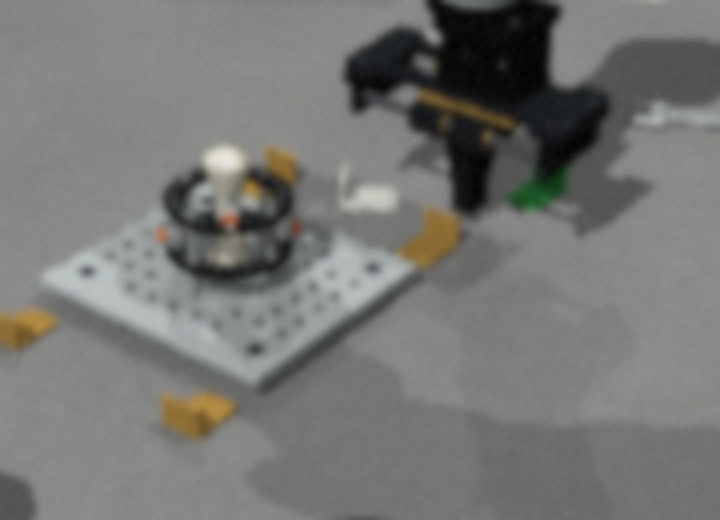

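The finger, at (470,200) in the crop, stands squarely behind the near-right tab at (445,235), clear of the green piece. Now I push.

Call:
arm_command --pt "0 -1 0" --pt "0 -0.8 0" --pt "0 -0.6 0" --pt "0 -0.6 0" --pt "0 -0.6 0" --pt "0 -0.6 0" --pt "0 0 0" --twist '[0,0,0,0,0,0,0]'

```text
time_s: 13.35
tool_pos: [0.4566, -0.0606, 0.0111]
tool_rot: [178.1, -0.6, -9.8]
force: [-0.5, 0.3, -1.1]
grip_width: 0.0004
```

Run:
```python
from h import *
go(.4625,-.015,.012,-9.8)
r=optics.read_camera("side"); im=r["img"]
cv2.imwrite("pics/s4.png",cv2.resize(im[170:270,240:360],None,fx=5,fy=5,interpolation=cv2.INTER_CUBIC))
```

```text
twist 0.0
pos [ 0.4566 -0.0606  0.0111] rot [178.1  -0.6  -9.8] F [-0.5  0.3 -1.1] t 13.35
shift cm [-0.19 -4.59 -0.09] rows 0.7657683392127476
```

View pics/s4.png

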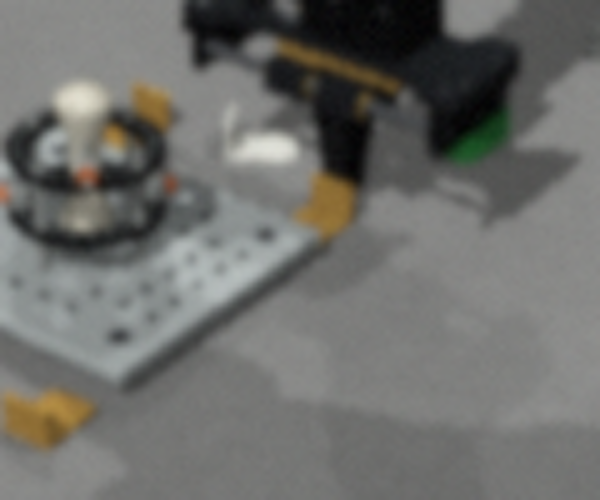

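The finger is square on the tab, at (335,190) in the crop, and the tongue is entering under the plate. I keep pushing.

Call:
arm_command --pt "0 -0.6 0" --pt "0 -0.6 0" --pt "0 -0.6 0" --pt "0 -0.6 0" --pt "0 -0.6 0" --pt "0 -0.5 0" --twist '[0,0,0,0,0,0]'

```text
time_s: 14.15
tool_pos: [0.4628, -0.0248, 0.0098]
tool_rot: [178.0, -0.6, -9.8]
force: [-0.2, -0.4, 0.8]
grip_width: 0.0003
```

Run:
```python
from h import *
go(.4625,-.015,.012,-9.8)
```

```text
twist -0.0
pos [ 0.4628 -0.0248  0.0098] rot [178.   -0.6  -9.8] F [-0.2 -0.4  0.8] t 14.15
shift cm [-0.2  -0.96 -0.22] rows 0.16747205186239825
```

Call:
arm_command --pt "0 -0.4 -0.1" --pt "0 -0.3 0" --pt "0 -0.3 0" --pt "0 -0.3 0" --twist '[0,0,0,0]'

```text
time_s: 14.65
tool_pos: [0.4634, -0.0177, 0.0107]
tool_rot: [177.4, -0.4, -10.0]
force: [-3.2, -7.1, 3.7]
grip_width: 0.0003
```

Call:
arm_command --pt "0 -0.3 0" --pt "0 -0.3 0" --pt "0 -0.3 0" --twist '[0,0,0]'

```text
time_s: 15.02
tool_pos: [0.4633, -0.0179, 0.0108]
tool_rot: [176.7, -0.3, -10.3]
force: [-1.8, -6.7, 4.0]
grip_width: 0.0006
```

Run:
```python
from h import *
go(.4625,-.015,.012,-9.8)
r=optics.read_camera("side"); im=r["img"]
cv2.imwrite("pics/s5.png",cv2.resize(im[170:270,240:360],None,fx=5,fy=5,interpolation=cv2.INTER_CUBIC))
```

```text
twist -0.5
pos [ 0.4633 -0.0179  0.0108] rot [176.7  -0.3 -10.3] F [-1.8 -6.7  4. ] t 15.025
shift cm [-0.12 -0.27 -0.12] rows 0.05318079786857008
```

View pics/s5.png

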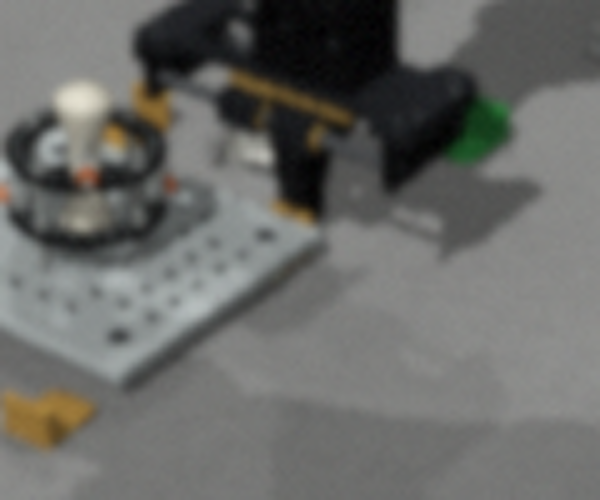

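The tab, at (293,211) in the crop, is flush on the plate's edge, and pushing further gave no more travel (-7 N). I back off, lift, and verify from the top.

Call:
arm_command --pt "0 0.8 0" --pt "0 1.5 0" --pt "0 1 -3" --pt "0 0 -5" --pt "0 0 -2" --pt "0 0 0" --pt "0 0 0" --pt "0 0 0" --pt "0 0 0" --pt "0 0 0" --twist '[0,0,0,0,0,9.5,9.5,9.5,9.5,9.5]'

```text
time_s: 16.32
tool_pos: [0.4581, -0.045, 0.1156]
tool_rot: [178.4, -2.5, -59.4]
force: [-0.2, 0.7, -0.3]
grip_width: 0.0009
```

Run:
```python
from h import *
go(.4555,.008,.07,-58)
r=optics.read_camera("top"); im=r["img"]
for c in blobs(brass(im),5):
    rc=cv2.minAreaRect(c); print(cv2.boundingRect(c),cv2.contourArea(c),np.round(rc[1],1),rc[2])
cv2.imwrite("pics/t6.png",cv2.resize(im[130:250,190:350],None,fx=4.5,fy=4.5,interpolation=cv2.INTER_CUBIC))
```

```text
twist -1.4
pos [ 0.4581 -0.045   0.1156] rot [178.4  -2.5 -59.4] F [-0.2  0.7 -0.3] t 16.325
shift cm [-4.64 -2.58  4.56] rows 1.1666769155231518
(202, 195, 19, 14) 134.5 [17.9 10.9] 17.10272979736328
(219, 141, 16, 12) 115.5 [14.5 10. ] 11.309932708740234
```

View pics/t6.png

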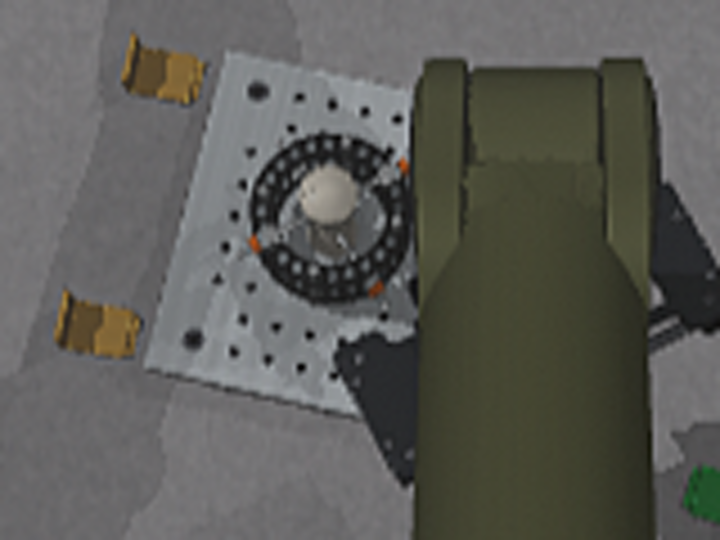

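The arm hides the right side here, so the final check comes later. The tab now stands above the plate's top, so I press a bit further in, over the foot at plate (-86,-66), which is world (0.458, 0.020).

Call:
arm_command --pt "-2.8 -1.4 0" --pt "-2.8 -1.4 0" --pt "0 0 2" --pt "0 0 1.5" --pt "0 0 0" --twist '[0,0,0,0,0]'

```text
time_s: 17.0
tool_pos: [0.4544, 0.0173, 0.0765]
tool_rot: [178.5, -2.5, -59.1]
force: [0.4, 0.1, -0.0]
grip_width: 0.0002
```

Run:
```python
from h import *
go(.458,.020,.03,-58)
```

```text
twist -1.1
pos [0.4544 0.0173 0.0765] rot [178.5  -2.5 -59.1] F [ 0.4  0.1 -0. ] t 17.0
shift cm [-0.04 -0.45  4.65] rows 0.7777709928274364
```

Call:
arm_command --pt "0 -0.4 2" --pt "0 0 1.6" --pt "0 0 0.5" --pt "0 0 0.4" --pt "0 0 0" --twist '[-1,0,0,0,0]'

```text
time_s: 17.62
tool_pos: [0.4596, 0.0157, 0.0315]
tool_rot: [178.6, -2.5, -58.2]
force: [-0.0, 0.7, -0.0]
grip_width: 0.0006
```

Run:
```python
from h import *
go(.458,.020,.02,-58)
```

```text
twist -0.2
pos [0.4596 0.0157 0.0315] rot [178.6  -2.5 -58.2] F [-0.   0.7 -0. ] t 17.625
shift cm [-0.45 -0.09  1.15] rows 0.20552520425422002
```

Call:
arm_command --pt "-0.5 -0.1 0" --pt "0 0 0.5" --pt "0 0 0.3" --pt "0 0 0.2" --pt "0 0 0.2" --twist '[0,0,0,0,0]'

```text
time_s: 18.25
tool_pos: [0.4586, 0.0203, 0.0197]
tool_rot: [178.7, -2.6, -58.2]
force: [-3.2, -0.3, 7.9]
grip_width: 0.0007
```

Contact at 19.7 mm with 7.9 N. I press on and hold.

Call:
arm_command --pt "0 0 0.25" --pt "0 0 0.25" --pt "0 0 0.25" --pt "0 0 0.25" --twist '[0,0,0,0]'

```text
time_s: 18.75
tool_pos: [0.4587, 0.0202, 0.0189]
tool_rot: [178.1, -2.8, -58.2]
force: [-9.4, 0.7, 28.0]
grip_width: 0.0007
```

Call:
arm_command --pt "0 0 -3" --pt "0 0 -5" --pt "0 0 -4" --pt "3.3 4.5 -0.5" --pt "3.3 4.5 -0.5" --pt "3.3 4.5 -0.5" --pt "3.3 4.5 0" --pt "3.3 4.5 0" --pt "3.3 4.5 0" --pt "0 0 0" --twist '[0,0,0,0,0,0,0,0,0,0]'

```text
time_s: 20.0
tool_pos: [0.3323, -0.2913, 0.1793]
tool_rot: [178.3, -3.2, -58.0]
force: [1.4, 0.4, -0.6]
grip_width: 0.0006
```

Run:
```python
from h import *
o=telemetry.get_obs(); print(o["tool_pos"],o["force"],o["time_s"])
r=optics.read_camera("top"); im=r["img"]; E=np.array(r["extrinsics"])
ex=np.array([.9857,-.1685]);ey=np.array([.1685,.9857]);C=np.array([.5537,.0705])
for c in blobs(brass(im),5):
    q=np.array([ray(r,*p,0.024) for p in c[:,0]])-C; print(cv2.boundingRect(c),cv2.contourArea(c),"plate x",(q@ex).min().round(4),(q@ex).max().round(4),"y",(q@ey).min().round(4),(q@ey).max().round(4))
s=optics.read_camera("side")["img"]
a=cv2.resize(im[130:250,190:340],(500,400),interpolation=cv2.INTER_CUBIC);b=cv2.resize(s[180:260,240:340],(300,240),interpolation=cv2.INTER_CUBIC)
cv2.imwrite("pics/f.png",np.hstack([a,cv2.copyMakeBorder(b,0,160,0,0,cv2.BORDER_CONSTANT)]))
```

```text
[ 0.33228291 -0.29128162  0.17926662] [ 1.36990805  0.43966109 -0.62909796] 20.0
(202, 195, 19, 14) 135.5 plate x -0.0964 -0.066 y 0.0982 0.1451
(311, 162, 18, 12) 135.0 plate x 0.0601 0.094 y -0.1569 -0.114
(219, 141, 16, 12) 117.5 plate x 0.0633 0.0915 y 0.0987 0.1375
```

View pics/f.png

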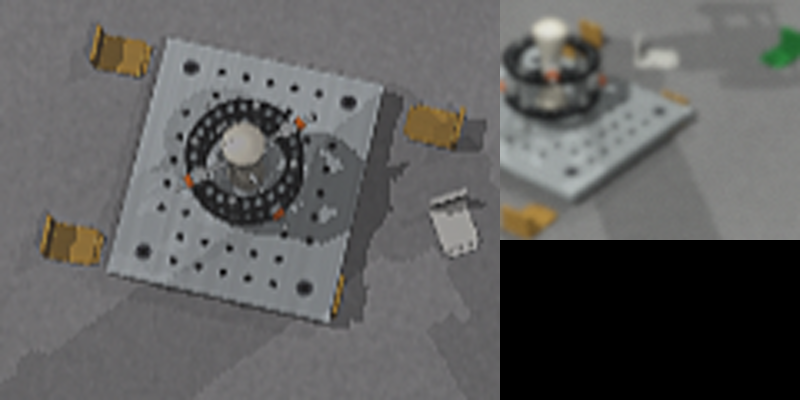

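The tab is flush against the plate's right edge at (338,296), about 23 mm from the near corner. That matches its home position, and the other three shims haven't moved.

```bash
python3 -c "
from cell import env
print(env.sign_off())"
```

```text
the job is handed in; nothing more can be done
None
```

The near-right corner was the one that rocked. I pushed its brass shim in until the tab lay against the plate's edge, and the corner was firm when I pressed it again. The job was handed in at about 20 s; no verdict was reported.

- **Finding the corner:** near-right sank to a tip height of about 15.6 mm (about 4.5 mm down) at about 5 N. Near-left stayed near 20 mm. I did not press the two far corners.
- **Pushing the shim:** I pushed until it stopped moving, at about 7 N.
- **Second press:** I pressed slightly inward of the marked point so the finger would clear the tab. The corner held at 19.7 mm with 7.9 N and 18.9 mm with 28 N.
- **Final pictures:** the tab is flush and parallel to the edge at roughly plate x = -77 mm (home is -78). The other three shims measure the same as at the start, the white look-alike is in place in the last picture and nothing touched the green one. The arm is clear of everything.

**Checks that failed or went less well:**
- An attempt to measure the plate's tilt by comparing images was inconclusive, so the choice of corner rests on the tip heights and forces.
- The tab was too thin in the last picture for the colour mask, so I judged its seating by eye and from where the finger stopped.
- One test press on near-left was harder than intended, at 66 N.
- The tool ended about 3° off vertical.

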